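# Open the serving flask: flip its cover back, unscrew the stopper beneath

## Robot

A 7-joint arm with a two-finger parallel gripper is mounted at the origin on a cart in front of the work surface, level with it; the furniture and walls round the work are solid. World frame = base frame: x ahead of the robot, y to its left, z up, the work surface at z = 0. Lengths are in m, angles in degrees, forces in N, time in s.
With the tool pointing down it reaches from about 0.35 to 0.9 m from the base axis. Payload 19.9 kg.
Tool frame: the origin (TCP) lies between the finger pads; the fingertips stand 8 mm ahead of it and the grasp point (between the pads) lies 11 mm behind it (manip.tip_extent is the distance from the TCP to the fingertips, in m); z points along the fingers, y is the line along which they close (so a half turn about z gives the same grasp; the last joint's range is limited). The gripper opens to 85 mm and grips with 20 to 120 N. Pads are 22 mm wide; open, the fingers measure 114 mm over their backs; the gripper's body (76 mm by 85 mm) begins 54 mm behind the grasp point. The pads swing forward as they close: fully open they stand 13 mm farther back than shut.
Start: joints at [-66.148, 23.915, -0.59, 92.452, 0.269, 63.638, -3.037], TCP at [0.276, 0.561, 0.239] pointing down, gripper open.
Joint ranges: [-161.28, 161.28], [-22.2, 115.67], [-73.04, 71.86], [3.21, 147.25], [-68.34, 248.33], [10.77, 114.83], [-161.83, 161.83]. Speed limits (degrees/s): [108.29, 108.29, 136.94, 136.94, 172.46, 172.46, 172.46].

## Interface

Orientations are given as [roll, pitch, yaw] about the fixed x, y, z axes, in that order (R = Rz(yaw) Ry(pitch) Rx(roll)).
In Python, from plant import manip, eyes gives the robot as it stands (manip), with the cameras (eyes).
- The arm moves only by the shell command python3 jog.py 'ROWS'. ROWS is a JSON list of rows, 1 to 20 of them, each written [[dx, dy, dz], turn, opening]: dx, dy, dz in shares of the most that a row can go, 1 being 50 mm, then a turn about the tool's z in shares of 45 degrees (1.0 is 45 degrees), then the finger opening in m; each row shifts and turns the commanded pose from where the row before left it, along the tool's axes as they then stand; what a row does not reach is not made up. A row lasts 1/10 s, in which the tool goes at most 0.05 m and 8.59 degrees, less where a joint would pass 70% of its speed; a pose out of reach is approached as far as the arm can. The fingers move at their own pace and stop on an object; the grip force is fixed at half the most. Time passes only in rows, so rows that do not move let the fingers close. It prints the time, the measured TCP pose, the force, the opening and the grip force at its end. A shift or turn number past 1, either way, is cut back to 1. Input that does not fit is refused with a message, and nothing moves.
- manip.read_state(): the state, without advancing time (a new reading comes with each control period).
- eyes.camera(name): name is "scene" or "side" or "wrist"; returns the picture (384x512x3 uint8, blue, green, red); there is no depth.
- eyes.camera_params(name): a dict with "fovy" (degrees; the focal length in pixels is half the picture's height over the tangent of half this angle, whatever the lens; pixels are square), "cx", "cy" (the principal point, pixels), "extrinsics" (4x4, takes a point from camera to world coordinates). Camera axes: x right, y down, z forward; pixel columns grow to the right and rows downward; lengths in m; the calibration is good to about 2 mm. A picture is of the moment at which its call begins: read the wrist's pose just before it. camera_params takes no time and is no camera call; for the wrist camera it gives the pose at the moment of the call.
- manip.job_done(): hands the job in; it is judged then, once.
The state is a dict: "clock": time; "joint_pos": joint angles; "qvel": joint speeds; "effort": joint torques, N m; "eef_pos": TCP position; "orientation": TCP orientation; "ft_force": force on the tool from outside, world axes, zero at the start; "wrist_torque": the same for the moment, N m; "gripper_width": finger opening in m; "grasp_force": force on a finger pad.
Only numpy, scipy, OpenCV 4.12 (cv2) and the standard library are available. Lean on these libraries where they do the work, as an engineer would, in place of code of your own. Each camera call takes 0.05 s, during which the arm holds its last target. There are 200 camera calls.

## Task

The insulated flask on the buffet is about to be topped up, so open it: flip its hinged cover right back to its stop, unscrew the stopper beneath it and stand the stopper upright in the middle of the stack of plates. The thread is plastic and hides how far the stopper was screwed in, so feel your way, never force it or drop the stopper, and leave the flask standing square where it is and the other things alone.

Things in the scene. Friction and masses are not known exactly. Their poses are not given: they have to be found in the camera images.
- flask: Insulated flask, about 3 kg, loose on the cloth: metal body 155 mm across, shoulder ending 150 mm up, black neck 70 mm across with its rim 200 mm up, a ledge round the neck (radius 45, 185 to 195 mm up), loop handle behind. Origin: on its axis at the table; z up, x towards handle and hinge, so the cover's tab is at -x. It tips if its top is pushed sideways with over 8 N.
- cover (a joint): Black flip-top cover, an upside-down cup 91 mm across and 46 mm high over the stopper, hinged behind the neck about the flask's y axis. Value in rad: 0 shut, growing as it swings up and back, 1.95 fully back at its stop. It starts at 0 to 0.2. The hinge is stiff (1 N at the tab): it stays where it is left.
- flask_hinge (a point): The axis of the cover's hinge at its middle: in the flask's frame 48 mm along +x and 202 mm up.
- cover_tab (a point): Middle of the cover's flat thumb tab, 18 mm wide (along the flask's y), 8 mm thick, 28 mm long. Shut, it lies 109 mm in front of the hinge axis and 10 mm above it (61 mm in front of the flask's axis, 212 mm up) and swings about the hinge at a radius of 109.5 mm. Pinched by its sides from above it turns between the pads as the cover swings. 40 mm are free beneath it.
- stopper: Grey stopper, 0.11 kg, screwed into the neck under the cover. Origin: centre of its underside, z up. Plug 42 mm across, 34 mm long; on it a flange 65 mm across (34 to 40 mm above the origin), then an upright grip bar. Screwed in, the flange lies on the neck's rim and the origin is 166 mm above the table. Three lugs on the plug (54 mm over the tips) hold it in the neck.
- stopper_grip (a point): Middle of the stopper's grip bar, 55 mm above its origin. The bar is 54 mm long along the stopper's x, 14 mm wide along its y and reaches from 40 to 65 mm above the origin; take it across its width from above.
- flask_mouth (a point): Centre of the neck's rim, on the flask's axis. Hidden coarse thread: anticlockwise from above, the stopper turns freely for 0.1 to 0.6 rad (it varies), climbs 4 mm over the next 0.55 rad (the gripper must rise with it or the thread jams), then meets a hard end stop, 0.95 to 1.4 rad from the start. Only in the last 0.15 rad before that stop can it be lifted straight out.
- flask_handle (a point): The middle of the flask's handle, 121 mm behind its axis and 90 mm up; shows whether the flask has been twisted.
- plates: Stack of white plates, 183 mm across, fixed. Origin: centre of the underside. The rim is 29 mm up; the nearly flat middle of the top plate, 100 mm across, is 20 to 22 mm up.
- toothpicks: Small clear jar of cocktail sticks, 45 mm across and 68 mm tall, loose; to be left alone. Origin: centre of its underside.
- spread: Glass jar of spread with a dark screw lid, 75 mm across and 93 mm tall, loose; to be left alone. Origin: centre of its underside.

How it is judged (in metres and radians):
On the way, in this order (a step that is already met when the one before it is completed fails the run):
1. the cover is flipped right back (value of joint cover above 1.75 rad), for 0.2 s.
2. the stopper is unscrewed and out of the neck (z of stopper in the frame of flask above 0.205 m), for 0.1 s.
At the end, for the whole second after the job is handed in: The cover is right back (above 1.75 rad) and stays there; the stopper stands still and upright (within 0.15 rad) on the top plate, its axis within 40 mm of the plates' middle and its underside 15 to 30 mm above their foot; the flask stands upright and still (value of joint cover above 1.75 rad and horizontal distance between stopper and plates below 0.04 m and z of stopper in the frame of plates between 0.015 and 0.03 m and angle between stopper's own z axis and vertical below 0.15 rad and linear speed of each of stopper, flask below 0.02 m/s and angle between flask's own z axis and vertical below 0.05 rad); the robot touches nothing.
It fails at once if the thread is forced: over 40 N between stopper and flask (contact force between stopper and flask above 40 N).
It fails at once if the flask is tipped by more than 0.15 rad (angle between flask's own z axis and vertical above 0.15 rad).
It fails at once if the flask is shifted by more than 30 mm, or its handle by more than 40 mm (distance of flask from where it was at the start of the episode above 0.03 m or distance of flask_handle from where it was at the start of the episode above 0.04 m).
It fails at once if the stopper is dropped: it moves faster than 0.5 m/s with no finger on it (linear speed of stopper above 0.5 m/s and contact force between the fingers and stopper below 0.05 N).
It fails at once if the jar of sticks or the spread jar is moved by more than 25 mm (distance of any of toothpicks, spread from where it was at the start of the episode above 0.025 m).
It also fails if it takes over 72 s, if anything falls off the work surface, if the arm or the gripper's body presses on something with over 40 N, if the wrist force passes 120 N, or if a joint passes its speed limit or range.

## Working session

There is one attempt and no reset: what is moved stays moved. The work goes in short steps, Python scripts to look and compute and a shell command to move; the robot and the scene stay as the last step left them, time stands still between calls to the robot, and variables do not carry over. Pictures are saved under pics/ and viewed, at most 11 in all, crops included, and the job is handed in when it is done.

```bash
ls; mkdir -p pics; python3 - <<'E'
from plant import manip, eyes
import cv2,numpy as np
s=manip.read_state();print(s)
for n in("scene","side","wrist"):
    p=eyes.camera_params(n);print(n,p)
    im=eyes.camera(n);cv2.imwrite(f"pics/{n}0.png",im)
E
```

```text
jog.py
pics
plant.py
{'clock': 0.0, 'joint_pos': array([-66.14797879,  23.94913554,  -0.58930511,  92.48414217,
         0.26962381,  63.63785479,  -3.03665373]), 'qvel': array([-0.04861508, -0.00674713, -0.0007684 , -0.01062517,  0.0293419 ,
        0.03579237,  0.03057426]), 'effort': array([-1.33616737e-03, -8.64449787e+01,  6.78201411e-01, -4.34892333e+01,
        1.91192521e-02,  7.41986762e-03, -4.26109682e-05]), 'eef_pos': array([0.27610804, 0.5603414 , 0.23865854]), 'orientation': array([-1.79930456e+02,  5.92020892e-03,  1.53769919e+02]), 'ft_force': array([-0.33728138, -0.54197234, -0.33464224]), 'wrist_torque': array([-0.05536318, -0.04080735, -0.07638378]), 'grasp_force': 0.0, 'gripper_width': 0.08515082571068547}
scene {'fovy': 52.87559332183385, 'cx': 257.7151360354058, 'cy': 191.34986937595042, 'extrinsics': array([[ 0.47151444, -0.47276689,  0.744423  , -0.03007953],
       [-0.88178081, -0.24156472,  0.40510379, -0.34842091],
       [-0.01169333, -0.84743021, -0.53077803,  0.6001904 ],
       [ 0.        ,  0.        ,  0.        ,  1.        ]])}
side {'fovy': 54.19351219694348, 'cx': 254.22963729084177, 'cy': 186.5278766795817, 'extrinsics': array([[-0.99572347,  0.06474185, -0.06590351,  0.63386301],
       [ 0.09201348,  0.63118224, -0.77015745,  0.69014835],
       [-0.00826429, -0.77292785, -0.63444009,  0.70382375],
       [ 0.        ,  0.        ,  0.        ,  1.        ]])}
wrist {'fovy': 64.72971440387943, 'cx': 250.46423232852385, 'cy': 196.97493637776597, 'extrinsics': array([[ 4.43068122e-01,  8.56873270e-01,  2.63550448e-01,
         2.09389664e-01],
       [ 8.96487944e-01, -4.23463048e-01, -1.30339611e-01,
         5.93856583e-01],
       [-8.06526833e-05,  2.94019126e-01, -9.55799533e-01,
         3.73351415e-01],
       [ 0.00000000e+00,  0.00000000e+00,  0.00000000e+00,
         1.00000000e+00]])}
```

View pics/scene0.png

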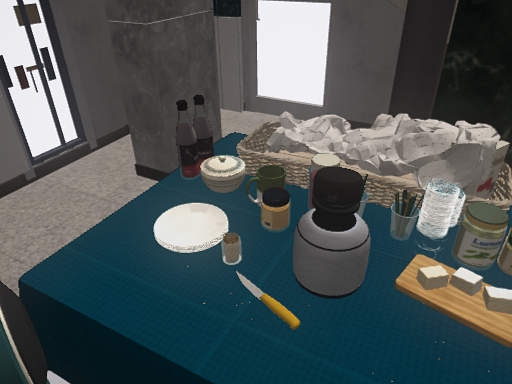

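View pics/side0.png

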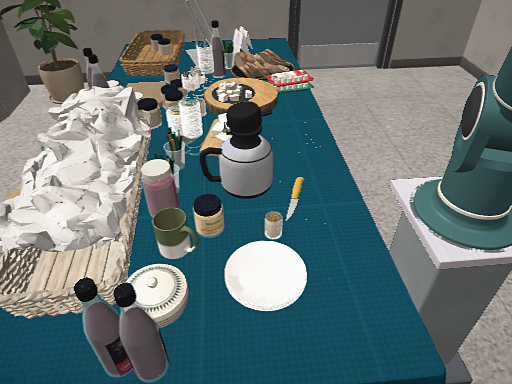

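Scene view: plates are centred near (191,227), sticks jar (232,248), spread jar (276,210), flask (331,245). In the side view they are at (265,274), (273,225), (208,215) and (246,160), with the handle at (208,165), pointing away from the robot. Next I'll enlarge the flask.

```bash
python3 - <<'E'
import cv2,numpy as np
a=cv2.imread("pics/scene0.png")[155:305,280:380];b=cv2.imread("pics/side0.png")[90:240,190:290]
f=lambda i:cv2.convertScaleAbs(cv2.resize(i,None,fx=4,fy=4,interpolation=cv2.INTER_CUBIC),alpha=1.6,beta=30)
cv2.imwrite("pics/z.png",np.hstack([f(a),f(b)]))
E
```

```text
(no output)
```

View pics/z.png

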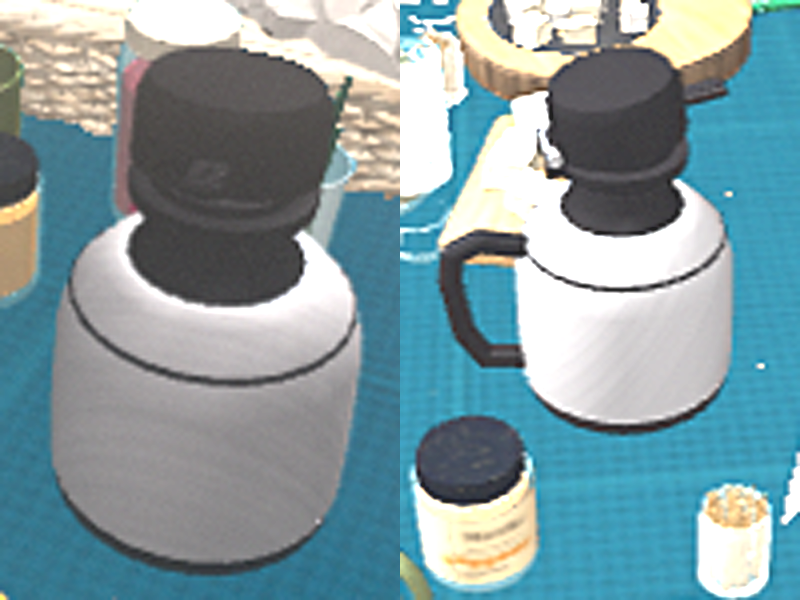

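Left is the scene camera: body edges at columns 293 and 369, base row 297.5, tab near (331,199). Right is the side camera: body 320.5..373 in the crop, tab near (267.5,113), handle bar (204,165). I'll fit the flask model to these.

```bash
cat > h.py <<'E'
import numpy as np
def proj(p,P):
    P=np.atleast_2d(P);E=np.array(p["extrinsics"]);c=(P-E[:3,3])@E[:3,:3]
    f=192/np.tan(np.radians(p["fovy"]/2));return np.c_[f*c[:,0]/c[:,2]+p["cx"],f*c[:,1]/c[:,2]+p["cy"]]
def tri(ps,px):
    from scipy.optimize import least_squares
    return least_squares(lambda X:np.ravel([proj(p,X)[0]-u for p,u in zip(ps,px)]),[.5,.2,.1])
A=np.linspace(0,2*np.pi,181)
def circ(x,y,z,r):return np.c_[x+r*np.cos(A),y+r*np.sin(A),0*A+z]
def box(p,P):
    u=proj(p,P);return np.array([u[:,0].min(),u[:,0].max(),u[:,1].min(),u[:,1].max()])
E
python3 - <<'E'
from h import *;from plant import manip, eyes
from scipy.optimize import least_squares as L
S,D=eyes.camera_params("scene"),eyes.camera_params("side")
r=L(lambda v:np.r_[box(S,circ(v[0],v[1],v[2],.0915))-[154,229,203,251],box(D,circ(v[0],v[1],v[2],.0915))-[225,307,241,308]],[.4,.2,.03])
print("plates rim",r.x,r.fun.round(1))
def fl(v):
    x,y=v
    b=np.vstack([circ(x,y,z,.0775) for z in(0,.05,.1)])
    s,d=box(S,b),box(D,b)
    return np.r_[s[[0,1,3]]-[293,369.5,297.5],d[[0,1,3]]-[320.5-100+0,273,197.5]]
r=L(fl,[.55,-.05]);print("flask",r.x,r.fun.round(1))
for n,px in dict(tab=[(331,199),(267.5,113)],stick_top=[(232,236),(273.5,214)],spread_top=[(276,195),(207,200)],covertop=[(338,174.5),(243,110)]).items():
    t=tri([S,D],px);print(n,t.x.round(3),t.fun.round(1))
x,y=r.x
for yaw in(-30,-15,0,15,30):
    c,s=np.cos(np.radians(yaw)),np.sin(np.radians(yaw))
    h=[x+.121*c,y+.121*s,.09];t=[x-.061*c,y-.061*s,.212]
    print(yaw,proj(D,[h,t]).round(1).tolist(),proj(S,[t]).round(1))
E
```

```text
plates rim [0.56533457 0.16403398 0.02190254] [-0.3 -0.6  1.9 -1.2 -0.2 -0.4 -0.  -0.6]
flask [ 0.58381618 -0.18429341] [-1.3  1.1  3.2 -2.8 -0.4  2.4]
tab [ 0.524 -0.191  0.229] [-0.6  0.7 -0.9 -1.1]
stick_top [0.531 0.024 0.064] [-0.3  0.2 -0.4 -0.3]
spread_top [ 0.69  -0.009  0.093] [ 0.5 -0.5  0.5  0.6]
covertop [ 0.587 -0.182  0.244] [-0.3  0.4 -0.4 -0.5]
-30 [[208.3, 148.5], [265.4, 124.9]] [[311.3 200.5]]
-15 [[204.0, 154.3], [267.1, 121.9]] [[317.7 204.3]]
0 [[202.4, 160.7], [267.1, 118.9]] [[325.7 207.1]]
15 [[203.8, 167.2], [265.7, 116.0]] [[334.7 208.8]]
30 [[208.2, 173.3], [262.8, 113.5]] [[343.9 209.3]]
```

View pics/wrist0.png

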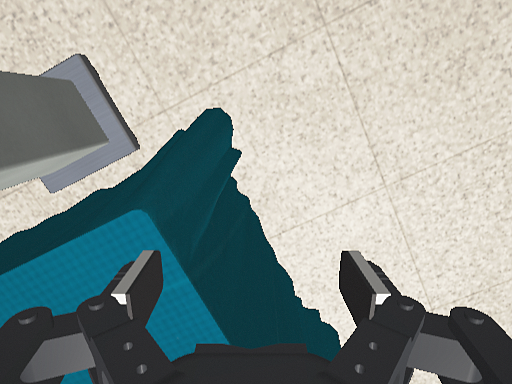

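The rows are not in the units I measure in: shifts go in shares of 50 mm and turns go in shares of 45 degrees. I convert before sending: -0.028 m is -0.56, -0.01 m is -0.2.

```bash
python3 jog.py '[[[-0.56, -0.56, -0.2], 0, 0.085], [[-0.56, -0.56, -0.2], 0, 0.085], [[-0.56, -0.56, -0.2], 0, 0.085], [[-0.56, -0.56, -0.2], 0, 0.085], [[-0.56, -0.56, -0.2], 0, 0.085], [[-0.56, -0.56, -0.2], 0, 0.085], [[-0.56, -0.56, -0.2], 0, 0.085], [[-0.56, -0.56, -0.2], 0, 0.085], [[-0.56, -0.56, -0.2], 0, 0.085], [[-0.56, -0.56, -0.2], 0, 0.085], [[-0.56, -0.56, -0.2], 0, 0.085], [[-0.56, -0.56, -0.2], 0, 0.085], [[-0.56, -0.56, -0.2], 0, 0.085], [[-0.56, -0.56, -0.2], 0, 0.085], [[-0.56, -0.56, -0.2], 0, 0.085], [[-0.56, -0.56, -0.2], 0, 0.085], [[-0.56, -0.56, -0.2], 0, 0.085], [[-0.56, -0.56, -0.2], 0, 0.085], [[-0.56, -0.56, -0.2], 0, 0.085], [[-0.56, -0.56, -0.2], 0, 0.085]]' | tail -3
python3 jog.py '[[[0, 0, 0], 0.1778, 0.085], [[0, 0, 0], 0.1778, 0.085], [[0, 0, 0], 0.1778, 0.085], [[0, 0, 0], 0.1778, 0.085], [[0, 0, 0], 0.1778, 0.085], [[0, 0, 0], 0.1778, 0.085], [[0, 0, 0], 0.1778, 0.085], [[0, 0, 0], 0.1778, 0.085], [[0, 0, 0], 0.1778, 0.085], [[0, 0, 0], 0.1778, 0.085], [[0, 0, 0], 0.1778, 0.085], [[0, 0, 0], 0.1778, 0.085], [[0, 0, 0], 0.1778, 0.085], [[0, 0, 0], 0.1778, 0.085], [[0, 0, 0], 0.1778, 0.085], [[0, 0, 0], 0.1778, 0.085], [[0, 0, 0], 0.1778, 0.085], [[0, 0, 0], 0.1778, 0.085]]' | tail -3
python3 - <<'E'
from plant import manip, eyes
import cv2,pickle
print(manip.read_state())
p=eyes.camera_params("wrist");im=eyes.camera("wrist");cv2.imwrite("pics/w1.png",cv2.convertScaleAbs(im,alpha=1.5,beta=20));pickle.dump(p,open("w1.pkl","wb"))
E
```

```text
ft_force: [0.2, 1.2, 0.5]
gripper_width: 0.0847
grasp_force: 0.0
ft_force: [-1.0, 1.1, -0.3]
gripper_width: 0.0851
grasp_force: 0.0
{'clock': 3.95, 'joint_pos': array([-31.11361331,  17.56812025,  62.15730465,  85.72722968,
       -15.51990771,  86.02576141, -49.54913142]), 'qvel': array([-10.16530588,   5.78429375,  17.49248994,   0.30094158,
        -7.57263915,   1.58854068, -72.47298531]), 'effort': array([  2.2279463 , -54.30571675,  11.1673227 , -46.85120702,
         0.48169568,  -0.08814322,   4.18081775]), 'eef_pos': array([ 0.53098066, -0.18908164,  0.43920688]), 'orientation': array([-1.79989635e+02,  9.52342232e-03,  9.44593309e+00]), 'ft_force': array([-0.99027935,  1.09014543, -0.30081709]), 'wrist_torque': array([-0.01763586,  0.02472826,  0.01734292]), 'grasp_force': 0.0, 'gripper_width': 0.08509532491935845}
```

View pics/w1.png

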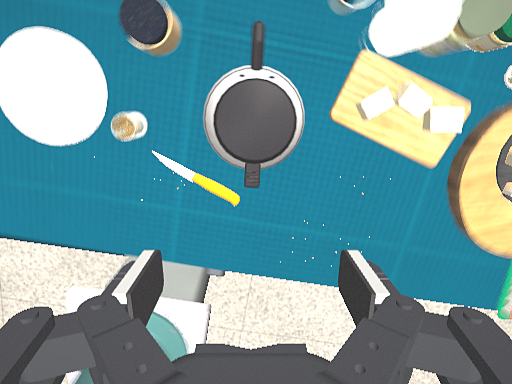

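Wrist view from above: cover disc centre ≈(255,119), tab ≈(252,176), handle running (258,70)→(259,22), plates ≈(50,86). So the handle points away along the tool +x, about in line with the tool.

```bash
python3 - <<'E'
from h import *;from plant import manip, eyes;import pickle
from scipy.optimize import least_squares as L
S,D=eyes.camera_params("scene"),eyes.camera_params("side");W=pickle.load(open("w1.pkl","rb"))
for n,px in dict(tab=[(331,199),(267.5,113),(252,175.5)],covertop=[(338,174.5),(243,110),(255,119)]).items():
    t=tri([S,D,W],px);print(n,t.x.round(4),t.fun.round(1))
# full fit: x,y,yaw,theta
def m(v):
    x,y,a,t=v;c,s=np.cos(a),np.sin(a)
    g=lambda u,w:np.array([x+u*c,y+u*s,w])
    def k(u,w): # cover point rel hinge
        return g(.048-(-u)*np.cos(t)*1+0 if 0 else .048+u*np.cos(t)+w*np.sin(t), .202-u*np.sin(t)+w*np.cos(t))
    tab=k(-.109,.010);ct=k(-.048,.043)
    return g,tab,ct
def f(v):
    g,tab,ct=m(v);x,y=v[:2];b=np.vstack([circ(x,y,z,.0775) for z in(0,.05,.1)])
    s,d,w=box(S,b),box(D,b),box(W,b)
    return np.r_[.5*(s[[0,1,3]]-[293,369.5,297.5]),.5*(d[[0,1]]-[220.5,273]),.5*(w[[0,1]]-[204,303.5]),
     proj(S,tab)[0]-(331,199),proj(D,tab)[0]-(267.5,113),proj(W,tab)[0]-(252,175.5),
     .5*(proj(S,ct)[0]-(338,174.5)),.5*(proj(D,ct)[0]-(243,110)),.5*(proj(W,ct)[0]-(255,119)),
     proj(D,g(.121,.09))[0]-(203.7,165),.5*(proj(W,g(.121,.12))[0]-(259.7,25))]
r=L(f,[.585,-.184,.14,.1]);print(r.x,np.degrees(r.x[2]),r.fun.round(1));g,tab,ct=m(r.x)
print("tab",tab,"hinge",g(.048,.202))
E
```

```text
tab [ 0.5263 -0.1909  0.2278] [-0.3  0.6 -1.9 -0.6 -0.3  0.5]
covertop [ 0.5905 -0.1829  0.2431] [ 0.8  0.3 -1.7 -0.2 -0.7  0.6]
[ 0.58426725 -0.18394184  0.11857266  0.1388136 ] 6.793712733587976 [-0.7  0.5  1.5 -1.5 -0.3 -1.   0.4 -0.3  1.1 -1.8 -0.3 -0.3  0.5  0.7
 -1.8 -0.9 -1.5 -0.2  0.5 -1.2 -1.3 -1.   0.9]
tab [ 0.52611066 -0.19087012  0.22698594] hinge [ 0.63193022 -0.17826368  0.202     ]
```

Converted, 0.03 m is 0.6, -0.008 m is -0.16, 3 degrees is 0.0667.

```bash
python3 jog.py '[[[0, 0, 0], 0.0667, 0.045], [[-0.16, 0.02, 0], 0, 0.045], [[0, 0, 0.6], 0, 0.045], [[0, 0, 0.6], 0, 0.045], [[0, 0, 0.6], 0, 0.045], [[0, 0, 0.6], 0, 0.045], [[0, 0, 0.6], 0, 0.045], [[0, 0, 0.6], 0, 0.045], [[0, 0, 0], 0, 0.03], [[0, 0, 0], 0, 0.03], [[0, 0, 0], 0, 0.03]]' | tail -6
python3 - <<'E'
from plant import manip, eyes
import cv2,pickle
s=manip.read_state();print(s["clock"],s["eef_pos"],s["orientation"],s["joint_pos"])
p=eyes.camera_params("wrist");im=eyes.camera("wrist");cv2.imwrite("pics/w2.png",cv2.convertScaleAbs(im,alpha=2,beta=40));pickle.dump(p,open("w2.pkl","wb"))
from h import *
print(proj(p,[[0.5261,-.1909,.227],[.5843,-.1839,.245]]))
E
```

```text
clock: 5.1
eef_pos: [0.5237, -0.1915, 0.261]
orientation: [180.0, -0.1, 6.8]
ft_force: [-0.5, 0.2, -0.1]
gripper_width: 0.0299
grasp_force: 0.0
5.1 [ 0.52368238 -0.19154125  0.26100658] [ 1.79963771e+02 -1.07690869e-01  6.82948010e+00] [-27.72072317  24.34201368  58.10585797 102.27835812 -22.5760259
  65.90926044 -45.63418001]
[[250.49316152 230.68613035]
 [250.29469133 134.55664565]]
```

View pics/w2.png

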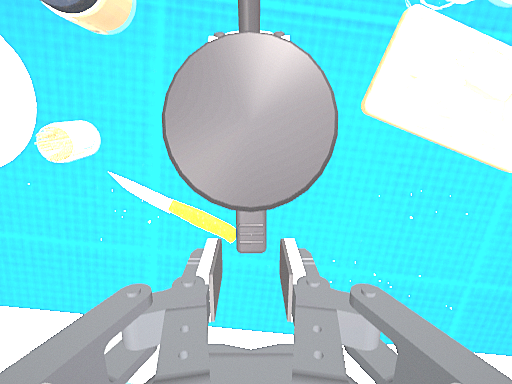

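The tab (centre ≈(251,231)) lies squarely between the pads (midline ≈251), as predicted. Descend and close.

Converted, 0.02 m is 0.4, 0.004 m is 0.08.

```bash
python3 jog.py '[[[0, 0, 0.4], 0, 0.03], [[0, 0, 0.4], 0, 0.03], [[0, 0, 0.08], 0, 0.024], [[0, 0, 0], 0, 0.024], [[0, 0, 0], 0, 0.024]]' | tail -6
python3 jog.py '[[[0, 0, 0], 0, 0.01], [[0, 0, 0], 0, 0.01], [[0, 0, 0], 0, 0.01], [[0, 0, 0], 0, 0.01]]' | tail -6
```

```text
clock: 5.65
eef_pos: [0.5237, -0.1914, 0.2166]
orientation: [180.0, -0.1, 6.8]
ft_force: [-0.4, -0.2, 0.2]
gripper_width: 0.0239
grasp_force: 0.0
clock: 6.05
eef_pos: [0.5234, -0.1915, 0.2157]
orientation: [180.0, -0.0, 6.8]
ft_force: [0.1, -5.0, 0.7]
gripper_width: 0.017
grasp_force: 58.5
```

Converted, -0.0048 m is -0.096, -0.0047 m is -0.094.

```bash
python3 -c "
import numpy as np
p=np.radians(np.r_[12.7:118:5,116]);x=-.112*np.cos(p);z=-.112*np.sin(p)
for a,b,c in zip(np.diff(x),np.diff(z),np.degrees(p[1:])):print('%.1f [%.4f,0,%.4f,0,0.01],'%(c,a,b),end=' ')"; python3 jog.py '[[[0, 0.014, 0], 0, 0.01], [[0.026, 0, -0.096], 0, 0.01], [[0.032, 0, -0.094], 0, 0.01]]' | tail -6
```

```text
17.7 [0.0026,0,-0.0094,0,0.01], 22.7 [0.0034,0,-0.0092,0,0.01], 27.7 [0.0042,0,-0.0088,0,0.01], 32.7 [0.0049,0,-0.0084,0,0.01], 37.7 [0.0056,0,-0.0080,0,0.01], 42.7 [0.0063,0,-0.0075,0,0.01], 47.7 [0.0069,0,-0.0069,0,0.01], 52.7 [0.0075,0,-0.0063,0,0.01], 57.7 [0.0080,0,-0.0056,0,0.01], 62.7 [0.0085,0,-0.0049,0,0.01], 67.7 [0.0089,0,-0.0041,0,0.01], 72.7 [0.0092,0,-0.0033,0,0.01], 77.7 [0.0094,0,-0.0025,0,0.01], 82.7 [0.0096,0,-0.0017,0,0.01], 87.7 [0.0097,0,-0.0008,0,0.01], 92.7 [0.0098,0,0.0000,0,0.01], 97.7 [0.0097,0,0.0009,0,0.01], 102.7 [0.0096,0,0.0017,0,0.01], 107.7 [0.0094,0,0.0026,0,0.01], 112.7 [0.0092,0,0.0034,0,0.01], 117.7 [0.0088,0,0.0042,0,0.01], 116.0 [-0.0030,0,-0.0015,0,0.01], clock: 6.35
eef_pos: [0.5259, -0.1913, 0.2247]
orientation: [-180.0, 0.1, 6.8]
ft_force: [0.4, -2.7, -5.0]
gripper_width: 0.0165
grasp_force: 58.6
```

Converted, -0.0046 m is -0.092, -0.0044 m is -0.088.

```bash
python3 jog.py '[[[0.034, 0, -0.092], 0, 0.01], [[0.034, 0, -0.092], 0, 0.01], [[0.042, 0, -0.088], 0, 0.01], [[0.042, 0, -0.088], 0, 0.01], [[0, 0, 0], 0, 0.01], [[0, 0, 0], 0, 0.01]]' | tail -6
```

```text
clock: 6.95
eef_pos: [0.5338, -0.1904, 0.2429]
orientation: [-180.0, -0.0, 6.8]
ft_force: [-0.8, 1.6, -2.8]
gripper_width: 0.0167
grasp_force: 59.1
```

Converted, -0.0042 m is -0.084, -0.004 m is -0.08.

```bash
python3 jog.py '[[[0.048, 0, -0.084], 0, 0.01], [[0.05, 0, -0.084], 0, 0.01], [[0.056, 0, -0.08], 0, 0.01], [[0.056, 0, -0.08], 0, 0.01], [[0.062, 0, -0.076], 0, 0.01], [[0.064, 0, -0.074], 0, 0.01], [[0.068, 0, -0.07], 0, 0.01], [[0.07, 0, -0.068], 0, 0.01], [[0, 0, 0], 0, 0.01]]' | tail -6
python3 jog.py '[[[0.074, 0, -0.064], 0, 0.01], [[0.076, 0, -0.062], 0, 0.01], [[0.08, 0, -0.056], 0, 0.01], [[0.08, 0, -0.056], 0, 0.01], [[0.084, 0, -0.05], 0, 0.01], [[0.086, 0, -0.048], 0, 0.01], [[0, 0, 0], 0, 0.01]]' | tail -6
```

```text
clock: 7.85
eef_pos: [0.5571, -0.1881, 0.2742]
orientation: [180.0, 0.1, 6.8]
ft_force: [-8.9, 1.8, 2.0]
gripper_width: 0.0166
grasp_force: 67.0
clock: 8.55
eef_pos: [0.5811, -0.1853, 0.2911]
orientation: [180.0, 0.0, 6.8]
ft_force: [-9.6, 0.9, 3.2]
gripper_width: 0.0164
grasp_force: 65.6
```

```bash
python3 jog.py '[[[0, 0, 0], 0, 0.0175], [[0, 0, 0], 0, 0.0175], [[0, 0, 0], 0, 0.0175]]' | tail -6
```

```text
clock: 8.85
eef_pos: [0.5809, -0.1855, 0.2914]
orientation: [180.0, -0.0, 6.7]
ft_force: [-8.1, 1.4, 5.8]
gripper_width: 0.0176
grasp_force: 26.6
```

Converted, -0.0006 m is -0.012, -0.0003 m is -0.006.

```bash
python3 jog.py '[[[-0.006, 0, -0.012], 0, 0.0182], [[0, 0, 0], 0, 0.0182], [[0, 0, 0], 0, 0.0182]]' | tail -6
```

```text
clock: 9.15
eef_pos: [0.5812, -0.1853, 0.2925]
orientation: [180.0, -0.1, 6.8]
ft_force: [-7.3, 3.0, 9.9]
gripper_width: 0.018
grasp_force: 8.9
```

```bash
python3 jog.py '[[[0, 0, 0], 0, 0.024], [[0, 0, 0], 0, 0.024], [[0, 0, 0], 0, 0.024]]' | tail -6
python3 - <<'E'
from plant import manip, eyes
import cv2,numpy as np
a=eyes.camera("side")[60:210,180:310];b=eyes.camera("scene")[130:310,270:400]
f=lambda i,k:cv2.convertScaleAbs(cv2.resize(i,None,fx=k,fy=k,interpolation=cv2.INTER_CUBIC),alpha=1.8,beta=30)
A=f(a,3);B=f(b,3);h=max(len(A),len(B));A=cv2.copyMakeBorder(A,0,h-len(A),0,0,0)
cv2.imwrite("pics/c1.png",np.hstack([A,B]))
E
```

```text
clock: 9.45
eef_pos: [0.5812, -0.1867, 0.2927]
orientation: [179.9, -0.1, 6.7]
ft_force: [-4.3, -4.9, 7.3]
gripper_width: 0.0241
grasp_force: 4.2
```

View pics/c1.png

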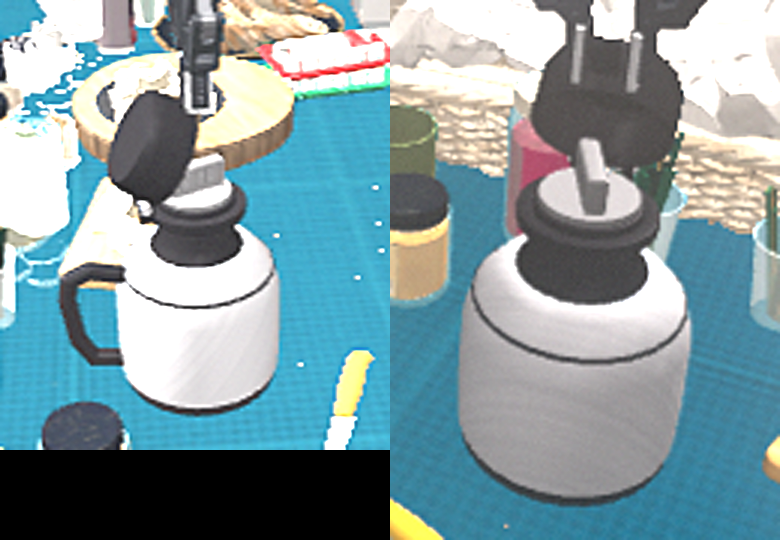

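The flask stands square, and the cover is about 60° open with the pads round the tab (side ≈(200,105) in the crop). The leftover force comes from the fingertips' rear corner leaning on the cover wall, so I'll raise the hand 9 mm on the tab and go on.

Converted, -0.005 m is -0.1, -0.004 m is -0.08.

```bash
python3 jog.py '[[[-0.02, 0, -0.1], 0, 0.024], [[0, 0, -0.08], 0, 0.024], [[0, 0, 0], 0, 0.024]]' | tail -4
python3 jog.py '[[[0, 0, 0], 0, 0.0175], [[0, 0, 0], 0, 0.0175], [[0, 0, 0], 0, 0.0175]]' | tail -6
```

```text
orientation: [180.0, -0.1, 6.8]
ft_force: [0.5, -0.2, -0.5]
gripper_width: 0.0241
grasp_force: 0.0
clock: 10.15
eef_pos: [0.5799, -0.1846, 0.3004]
orientation: [-180.0, -0.0, 6.8]
ft_force: [-4.1, 4.2, 6.6]
gripper_width: 0.0177
grasp_force: 10.6
```

Converted, 0.0046 m is 0.092, 0.0044 m is 0.088.

```bash
python3 jog.py '[[[0.088, 0, -0.056], 0, 0.0175], [[0.088, 0, -0.044], 0, 0.0175], [[0.092, 0, -0.036], 0, 0.0175], [[0.092, 0, -0.034], 0, 0.0175], [[0, 0, 0], 0, 0.0175]]' | tail -6
```

```text
clock: 10.65
eef_pos: [0.5984, -0.1826, 0.3084]
orientation: [180.0, 0.0, 6.8]
ft_force: [0.5, 4.6, -3.3]
gripper_width: 0.0177
grasp_force: 10.0
```

Forces are low now; carry on over the top.

Converted, 0.0049 m is 0.098, 0.0048 m is 0.096.

```bash
python3 jog.py '[[[0.094, 0.01, -0.026], 0, 0.0175], [[0.094, 0, -0.024], 0, 0.0175], [[0.096, 0, -0.016], 0, 0.0175], [[0.096, 0, -0.016], 0, 0.0175], [[0.098, 0, -0.008], 0, 0.0175], [[0.098, 0, -0.008], 0, 0.0175], [[0, 0, 0], 0, 0.0175]]' | tail -6
python3 jog.py '[[[0.098, 0, 0], 0, 0.0175], [[0.098, 0, 0], 0, 0.0175], [[0.098, 0, 0.008], 0, 0.0175], [[0.096, 0, 0.01], 0, 0.0175], [[0.096, 0, 0.016], 0, 0.0175], [[0.096, 0, 0.018], 0, 0.0175], [[0, 0, 0], 0, 0.0175]]' | tail -6
```

```text
clock: 11.35
eef_pos: [0.6272, -0.1798, 0.3136]
orientation: [180.0, -0.0, 6.8]
ft_force: [-0.2, 5.2, -1.1]
gripper_width: 0.0176
grasp_force: 9.8
clock: 12.05
eef_pos: [0.6561, -0.1764, 0.3111]
orientation: [180.0, -0.0, 6.8]
ft_force: [0.8, 4.8, 0.6]
gripper_width: 0.0176
grasp_force: 10.0
```

Converted, 0.0047 m is 0.094, 0.0046 m is 0.092.

```bash
python3 jog.py '[[[0.094, 0, 0.026], 0, 0.0175], [[0.094, 0, 0.026], 0, 0.0175], [[0.092, 0, 0.034], 0, 0.0175], [[0.092, 0, 0.034], 0, 0.0175], [[0, 0, 0], 0, 0.0175]]' | tail -6
python3 jog.py '[[[0.04, 0, 0.018], 0, 0.0175], [[0.04, 0, 0.018], 0, 0.0175], [[0, 0, 0], 0, 0.0175]]' | tail -6
```

```text
clock: 12.55
eef_pos: [0.6747, -0.1745, 0.3051]
orientation: [179.9, -0.1, 6.8]
ft_force: [1.5, 4.9, 5.0]
gripper_width: 0.0174
grasp_force: 10.8
clock: 12.85
eef_pos: [0.6784, -0.1741, 0.3034]
orientation: [180.0, -0.1, 6.8]
ft_force: [2.2, 3.2, 4.4]
gripper_width: 0.0177
grasp_force: 10.8
```

Converted, -0.04 m is -0.8, -0.03 m is -0.6.

```bash
python3 jog.py '[[[0, 0, 0], 0, 0.03], [[0, 0, 0], 0, 0.03], [[0, 0, 0], 0, 0.03], [[0, 0, -0.6], 0, 0.03], [[0, 0, -0.6], 0, 0.04], [[0, 0, -0.6], 0, 0.05], [[-0.8, 0, -0.6], 0, 0.06], [[-0.8, 0, 0], 0, 0.085], [[-0.3, 0, 0], 0, 0.085], [[0, 0, 0], 0, 0.085], [[0, 0, 0], 0, 0.085]]' | tail -6
python3 - <<'E'
from plant import manip, eyes
import cv2,pickle
s=manip.read_state();print(s["clock"],s["eef_pos"],s["joint_pos"])
p=eyes.camera_params("wrist");im=eyes.camera("wrist");pickle.dump(p,open("w3.pkl","wb"));cv2.imwrite("pics/w3raw.png",im)
sc=eyes.camera("scene");cv2.imwrite("pics/s3raw.png",sc)
f=lambda i,k:cv2.convertScaleAbs(cv2.resize(i,None,fx=k,fy=k,interpolation=cv2.INTER_CUBIC),alpha=1.5,beta=30)
A=f(im[20:270,120:380],2);B=f(sc[130:255,290:380],3);B=cv2.copyMakeBorder(B,0,500-B.shape[0],0,0,0)
cv2.imwrite("pics/c3.png",np.hstack([A,B]) if 0 else __import__("numpy").hstack([A,B]))
E
```

```text
clock: 13.95
eef_pos: [0.5837, -0.1848, 0.4232]
orientation: [-180.0, -0.0, 6.8]
ft_force: [0.6, 0.5, -0.2]
gripper_width: 0.0851
grasp_force: 0.0
13.95 [ 0.58365533 -0.18482375  0.42319701] [-25.56584016  24.43371569  58.66456147  80.42707223 -20.76173703
  86.50362603 -51.21772296]
```

View pics/c3.png

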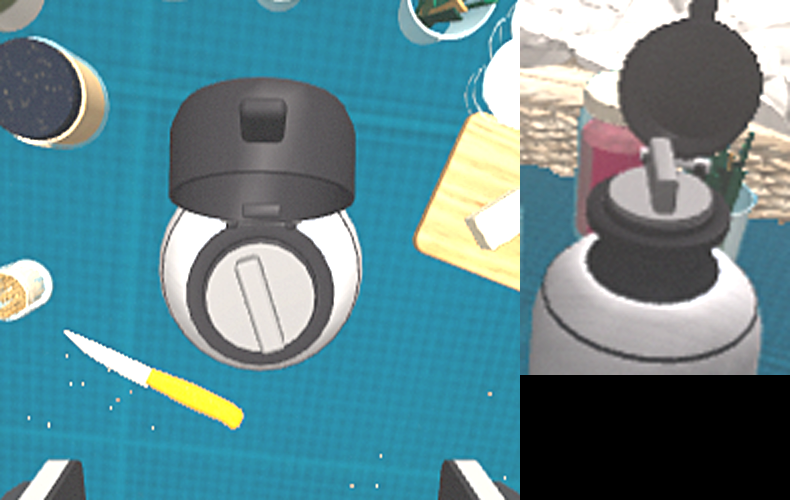

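The wrist crop shows the cover back and the stopper exposed. The bar's top runs from (243,149) to (257,194) in full pixels, centre ≈(250,171.5). In the scene crop the bar is at ≈(660,175), i.e. px (337,188).

```bash
python3 - <<'E'
from h import *;from plant import manip, eyes;import pickle
W=pickle.load(open("w3.pkl","rb"));S=eyes.camera_params("scene")
def bp(p,u,z):
    E=np.array(p["extrinsics"]);f=192/np.tan(np.radians(p["fovy"]/2))
    d=E[:3,:3]@[(u[0]-p["cx"])/f,(u[1]-p["cy"])/f,1];return E[:3,3]+d*(z-E[2,3])/d[2]
a,b=bp(W,(243.25,148.75),.231),bp(W,(256.75,194.25),.231);d=b-a
print(a,b,np.linalg.norm(d),np.degrees(np.arctan2(-d[1],-d[0])),(a+b)/2)
# height check: bar top centre in scene: top near edge ~ (654,143)-(668,180) crop
t=tri([W,S],[(250,171.5),(290+(659-520)/3,130+160/3)]);print("bar",t.x,t.fun.round(1))
# rim ellipse of flange
ce=bp(W,(120+261/2,20+297/2),.206);print("flange",ce)
print("tab back exp",proj(W,[[.632+.05*.993,-.1783+.05*.118,.2995]]), "seen",(120+262/2,20+120/2))
for th in(1.7,1.8,1.9,1.95):
    ph=th+.0915;print(th,proj(W,[[.632-.1095*np.cos(ph)*.993,-.1783-.1095*np.cos(ph)*.118,.202+.1095*np.sin(ph)]]))
E
```

```text
[ 0.61219072 -0.17311235  0.231     ] [ 0.56325185 -0.19382258  0.231     ] 0.05314062637463047 22.937390077908066 [ 0.58772129 -0.18346746  0.231     ]
bar [ 0.58707491 -0.18275871  0.22613283] [-0.5  0.1  0.9  0.1]
flange [ 0.58657113 -0.18397482  0.206     ]
tab back exp [[249.98784592  73.43666987]] seen (251.0, 80.0)
1.7 [[250.00298354 107.7669353 ]]
1.8 [[249.99441934  93.772415  ]]
1.9 [[249.98933452  80.31540584]]
1.95 [[249.9881283   73.88668901]]
```

Converted, 0.03 m is 0.6, 0.0037 m is 0.074, -8 degrees is -0.1778.

```bash
python3 jog.py '[[[0, 0, 0], -0.1778, 0.05], [[0.074, -0.008, 0], -0.1778, 0.04], [[0, 0, 0.6], 0, 0.04], [[0, 0, 0.6], 0, 0.04], [[0, 0, 0.6], 0, 0.04], [[0, 0, 0.6], 0, 0.04], [[0, 0, 0.6], 0, 0.035], [[0, 0, 0.4], 0, 0.035], [[0, 0, 0], 0, 0.035], [[0, 0, 0], 0, 0.035]]' | tail -6
python3 - <<'E'
from plant import manip, eyes
import cv2,pickle
from h import *
s=manip.read_state();print(s["eef_pos"],s["joint_pos"])
p=eyes.camera_params("wrist");im=eyes.camera("wrist");pickle.dump(p,open("w4.pkl","wb"))
cv2.imwrite("pics/w4.png",cv2.convertScaleAbs(im,alpha=1.5,beta=20))
print(proj(p,[[.587,-.183,.231]]))
E
```

```text
clock: 15.05
eef_pos: [0.5873, -0.1842, 0.2533]
orientation: [180.0, 0.0, 22.8]
ft_force: [0.5, -0.4, 0.7]
gripper_width: 0.0349
grasp_force: 0.0
[ 0.58725586 -0.18417542  0.25334973] [-21.73382123  29.84583522  50.91875816  94.26406238 -24.59818158
  67.82559714 -32.28142829]
[[248.77720296 242.57352079]]
```

View pics/w4.png

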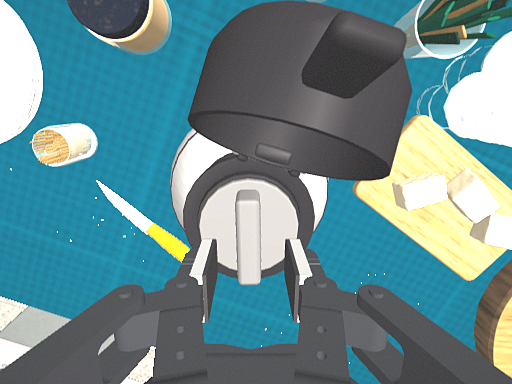

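```bash
python3 - <<'E'
import pickle,cv2
from h import *
p=pickle.load(open("w4.pkl","rb"));d=np.array([np.cos(np.radians(22.9)),np.sin(np.radians(22.9)),0])
c=np.array([.587,-.183,.231]);print(proj(p,[c+.027*d,c-.027*d,c-.027*d-[0,0,.025]]).round(1))
# flange circle and neck ledge
print(box(p,circ(.587,-.183,.206,.0325)),box(p,circ(.587,-.183,.195,.045)))
g=cv2.cvtColor(cv2.imread("pics/w4.png"),cv2.COLOR_BGR2GRAY)
print(g[180:292:2,248]);print(g[230,180:320:2]);print(g[215,180:320:2])
E
```

```text
[[248.5 197.1]
 [249.  284. ]
 [249.2 262.9]]
[198.64856257 299.26768576 176.65989821 270.18283688] [182.86383487 315.1926068  153.59913132 277.49995419]
[233 233 229 232 239 161 169 169 173 168 207 246 235 231 231 233 232 231
 231 231 231 229 229 229 230 229 228 233 230 229 231 229 228 228 228 230
 230 231 229 228 228 228 227 229 227 228 228 227 228 228 229 231 159 111
 113 111]
[110 112  81  84  85  86  86  83  87  74 231 229 229 230 231 230 231 231
 231 229 230 229 228 228 231 231 228 233 113 185 221 228 230 231 229 229
 233 229 227 219 174 231 228 229 228 231 231 231 229 229 231 229 229 229
 228 229 230 230 239  62  91  83  85  81  85  82  82 150 113 116]
[187 210  80  91  89  84  85  86  82  90  89 235 233 231 230 229 231 231
 231 231 232 231 231 232 231 231 231 240 144 195 231 229 233 231 233 231
 231 232 225 219 189 231 228 232 230 231 230 229 229 229 229 229 229 231
 229 229 231 231 219  78  73  86  84  84  83  83  82 115 255 247]
```

Bar top face spans rows 200–283, columns 237–260, matching the prediction within 1 mm. Centre by 1.2 mm and descend.

The rows are not in the units I measure in: shifts go in shares of 50 mm and turns go in shares of 45 degrees. I convert before sending: 0.015 m is 0.3, 0.01 m is 0.2.

```bash
python3 jog.py '[[[0, -0.024, 0.3], 0, 0.03], [[0, 0, 0.2], 0, 0.025], [[0, 0, 0.1], 0, 0.02], [[0, 0, 0.1], 0, 0.02], [[0, 0, 0], 0, 0.02]]' | tail -6
python3 jog.py '[[[0, 0, 0], 0, 0.017], [[0, 0, 0], 0, 0.0135], [[0, 0, 0], 0, 0.0135], [[0, 0, 0], 0, 0.0135]]' | tail -6
```

```text
clock: 15.6
eef_pos: [0.5862, -0.1827, 0.2175]
orientation: [-180.0, 0.0, 22.8]
ft_force: [-0.0, -0.3, -0.3]
gripper_width: 0.0202
grasp_force: 0.0
clock: 16.0
eef_pos: [0.5865, -0.1829, 0.2184]
orientation: [180.0, -0.0, 22.8]
ft_force: [-0.5, 0.3, 2.3]
gripper_width: 0.0142
grasp_force: 12.1
```

Converted, -2.5 degrees is -0.0556.

```bash
python3 jog.py '[[[0, 0, 0], 0, 0.01], [[0, 0, 0], 0, 0.01]]' | tail -6
python3 jog.py '[[[0, 0, 0], -0.0556, 0.01], [[0, 0, 0], -0.0556, 0.01], [[0, 0, 0], 0, 0.01]]' | tail -5
for i in 1; do python3 jog.py '[[[0, 0, 0], -0.0444, 0.01], [[0, 0, 0], 0, 0.01]]' | tail -5; python3 -c "
from plant import manip, eyes;s=manip.read_state();print(s['ft_force'],s['wrist_torque'])"; done
```

```text
clock: 16.2
eef_pos: [0.5865, -0.1829, 0.2185]
orientation: [180.0, -0.0, 22.8]
ft_force: [-1.6, 2.1, 5.6]
gripper_width: 0.0127
grasp_force: 58.5
eef_pos: [0.5866, -0.1829, 0.2185]
orientation: [180.0, -0.0, 27.8]
ft_force: [-0.7, 0.4, 5.3]
gripper_width: 0.0127
grasp_force: 58.9
eef_pos: [0.5866, -0.1829, 0.2185]
orientation: [180.0, -0.0, 29.8]
ft_force: [-0.5, 0.4, 5.4]
gripper_width: 0.0128
grasp_force: 59.0
[-0.49510459  0.40474102  5.37836625] [0.04982412 0.07303706 0.03406914]
```

Converted, -0.0001 m is -0.002, -2 degrees is -0.0444.

```bash
for i in 1 2 3; do python3 jog.py '[[[0, 0, -0.002], -0.0444, 0.01], [[0, 0, 0], 0, 0.01]]' | sed -n 2,4p; python3 -c "
from plant import manip, eyes;s=manip.read_state();print(s['ft_force'].round(1),s['wrist_torque'].round(2))"; done
```

```text
eef_pos: [0.5866, -0.1829, 0.2185]
orientation: [180.0, -0.0, 31.7]
ft_force: [0.1, 0.6, 6.8]
[0.1 0.6 6.8] [-0.01  0.03  0.02]
eef_pos: [0.5865, -0.1829, 0.2185]
orientation: [180.0, -0.0, 33.7]
ft_force: [-1.3, 0.9, 6.2]
[-1.3  0.9  6.2] [-0.04  0.01  0.09]
eef_pos: [0.5865, -0.1828, 0.2185]
orientation: [180.0, -0.0, 35.7]
ft_force: [-0.1, -0.3, 5.4]
[-0.1 -0.3  5.4] [-0.01  0.02  0.06]
```

Converted, -2 degrees is -0.0444.

```bash
cat > r.py <<'E'
from plant import manip, eyes;s=manip.read_state();print(s['clock'].__round__(2),s['eef_pos'].round(5),s['orientation'][2].round(1),s['ft_force'].round(1),s['wrist_torque'].round(2),s['gripper_width'].round(4))
E
for i in 1 2 3; do python3 jog.py '[[[0, 0, 0], -0.0444, 0.01], [[0, 0, 0], 0, 0.01]]' >/dev/null; python3 r.py;  done
```

```text
Traceback (most recent call last):
  File "r.py", line 1, in <module>
    from plant import manip, eyes;s=manip.read_state();print(s['clock'].__round__(2),s['eef_pos'].round(5),s['orientation'][2].round(1),s['ft_force'].round(1),s['wrist_torque'].round(2),s['gripper_width'].round(4))
                                                                                                                                                                                    ^^^^^^^^^^^^^^^^^^^^^^^^
AttributeError: 'float' object has no attribute 'round'
Traceback (most recent call last):
  File "r.py", line 1, in <module>
    from plant import manip, eyes;s=manip.read_state();print(s['clock'].__round__(2),s['eef_pos'].round(5),s['orientation'][2].round(1),s['ft_force'].round(1),s['wrist_torque'].round(2),s['gripper_width'].round(4))
                                                                                                                                                                                    ^^^^^^^^^^^^^^^^^^^^^^^^
AttributeError: 'float' object has no attribute 'round'
Traceback (most recent call last):
  File "r.py", line 1, in <module>
    from plant import manip, eyes;s=manip.read_state();print(s['clock'].__round__(2),s['eef_pos'].round(5),s['orientation'][2].round(1),s['ft_force'].round(1),s['wrist_torque'].round(2),s['gripper_width'].round(4))
                                                                                                                                                                                    ^^^^^^^^^^^^^^^^^^^^^^^^
AttributeError: 'float' object has no attribute 'round'
```

Converted, -2 degrees is -0.0444.

```bash
sed -i "s/,s\['gripper_width'\].round(4)//" r.py; python3 r.py
for i in 1 2; do python3 jog.py '[[[0, 0, 0], -0.0444, 0.01], [[0, 0, 0], 0, 0.01]]' >/dev/null; python3 r.py;  done
```

```text
17.9 [ 0.58641 -0.18285  0.21847] 41.7 [-0.2  0.   5.7] [0.01 0.08 0.06]
18.1 [ 0.58639 -0.18282  0.21849] 43.7 [0.2 0.5 5.7] [0.05 0.16 0.01]
18.3 [ 0.58638 -0.1828   0.21853] 45.7 [-0.8  0.4  6.9] [ 0.16  0.29 -0.01]
```

Converted, -2 degrees is -0.0444.

```bash

for i in 1 2; do python3 jog.py '[[[0, 0, 0], -0.0444, 0.01], [[0, 0, 0], 0, 0.01]]' >/dev/null; python3 r.py;  done
```

```text
18.5 [ 0.58637 -0.18284  0.21866] 47.7 [-1.7  1.9  9.4] [ 0.14  0.5  -0.03]
18.7 [ 0.58641 -0.18284  0.21886] 49.7 [-2.2  1.  11.6] [0.3  0.72 0.01]
```

Climb began at about 22° of turn (force rising). Now rise with it.

Converted, -0.0006 m is -0.012.

```bash

python3 jog.py '[[[0, 0, -0.012], 0, 0.01], [[0, 0, 0], 0, 0.01]]' >/dev/null; python3 r.py
for i in 1 2 3; do python3 jog.py '[[[0, 0, -0.005], -0.0444, 0.01], [[0, 0, 0], 0, 0.01]]' >/dev/null; python3 r.py;  done
```

```text
18.9 [ 0.58635 -0.18279  0.21905] 49.6 [-1.5  0.6  6.5] [ 0.09  0.35 -0.07]
19.1 [ 0.58629 -0.18274  0.21928] 51.7 [-1.9  0.9  7.3] [ 0.14  0.42 -0.04]
19.3 [ 0.58631 -0.18272  0.21956] 53.7 [-1.   1.4  6.4] [0.19 0.53 0.04]
19.5 [ 0.58627 -0.18271  0.21978] 55.7 [-1.3  0.2  7.4] [ 0.18  0.57 -0.02]
```

Converted, -0.0002 m is -0.004.

```bash

python3 jog.py '[[[0, 0, -0.004], 0, 0.01]]' >/dev/null
for i in 1 2 3 4 5; do python3 jog.py '[[[0, 0, -0.005], -0.0444, 0.01], [[0, 0, 0], 0, 0.01]]' >/dev/null; python3 r.py;  done
```

```text
19.8 [ 0.58622 -0.18269  0.2201 ] 57.7 [-1.7 -0.2  5.8] [ 0.16  0.46 -0.01]
20.0 [ 0.58616 -0.18269  0.22034] 59.7 [-0.6  0.1  5.9] [ 0.19  0.48 -0.04]
20.2 [ 0.58614 -0.18267  0.22056] 61.7 [-1.6  0.6  5.4] [0.17 0.51 0.05]
20.4 [ 0.58611 -0.18269  0.22082] 63.7 [-2.2  0.7  5.9] [0.14 0.55 0.03]
20.6 [ 0.58613 -0.18265  0.22107] 65.7 [-3.   1.4  6.1] [ 0.17  0.66 -0.07]
```

Converted, -0.00025 m is -0.005, -2 degrees is -0.0444.

```bash

for i in 1 2 3 4; do python3 jog.py '[[[0, 0, -0.005], -0.0444, 0.01], [[0, 0, 0], 0, 0.01]]' >/dev/null; python3 r.py;  done
```

```text
20.8 [ 0.58608 -0.1827   0.22136] 67.7 [-2.4  0.7  5.9] [0.21 0.71 0.04]
21.0 [ 0.58607 -0.18282  0.22161] 69.7 [-2.9 -0.4  5.5] [-0.04  0.66 -0.02]
21.2 [ 0.58615 -0.18286  0.2218 ] 71.7 [-2.1 -0.5  5.1] [-0.02  0.47 -0.01]
21.4 [ 0.58625 -0.18282  0.22196] 73.7 [-0.8  0.4  1.7] [-0.11  0.15 -0.01]
```

Converted, -0.00015 m is -0.003, -1 degrees is -0.0222.

```bash

for i in 1 2; do python3 jog.py '[[[0, 0, -0.003], -0.0222, 0.01], [[0, 0, 0], 0, 0.01]]' >/dev/null; python3 r.py;  done
python3 jog.py '[[[0, 0, -0.01], 0, 0.01], [[0, 0, 0], 0, 0.01]]' >/dev/null; python3 r.py
```

```text
21.6 [ 0.5863  -0.18272  0.22208] 74.8 [ 1.1 -0.4  0.8] [-0.15  0.09  0.01]
21.8 [ 0.58632 -0.1826   0.22225] 75.8 [-0.2 -0.2 -1.8] [0.01 0.01 0.07]
22.0 [ 0.58636 -0.18273  0.22292] 75.8 [-0.9  0.2 -0.7] [-0.05  0.01  0.01]
```

Converted, -0.001 m is -0.02.

```bash

for i in 1 2 3; do python3 jog.py '[[[0, 0, -0.02], 0, 0.01], [[0, 0, 0], 0, 0.01]]' >/dev/null; python3 r.py;  done
```

```text
22.2 [ 0.5864  -0.18278  0.22403] 75.8 [ 0.3  0.5 -0.9] [-0.01  0.01  0.01]
22.4 [ 0.58635 -0.18273  0.22498] 75.8 [-0.3  0.4 -1.9] [0.01 0.06 0.01]
22.6 [ 0.58621 -0.18275  0.22593] 75.8 [-1.8 -0.4 -1.5] [0.02 0.35 0.04]
```

Converted, -0.002 m is -0.04.

```bash

for i in 1 2; do python3 jog.py '[[[0, 0, -0.04], 0, 0.01], [[0, 0, -0.04], 0, 0.01], [[0, 0, 0], 0, 0.01]]' >/dev/null; python3 r.py;  done
```

```text
22.9 [ 0.58652 -0.18288  0.23047] 75.8 [-2.1  0.2  2.5] [0.27 0.63 0.05]
23.2 [ 0.58665 -0.18288  0.23436] 75.8 [ 0.6 -0.6 -1.1] [ 0.05 -0.   -0.02]
```

Converted, -0.004 m is -0.08.

```bash

for i in 1 2 3; do python3 jog.py '[[[0, 0, -0.08], 0, 0.01], [[0, 0, -0.08], 0, 0.01], [[0, 0, -0.08], 0, 0.01], [[0, 0, 0], 0, 0.01]]' >/dev/null; python3 r.py;  done
```

```text
23.6 [ 0.58663 -0.18288  0.24667] 75.8 [ 0.6  0.3 -1.3] [-0.03 -0.05 -0.03]
24.0 [ 0.5866  -0.18288  0.25861] 75.8 [ 0.   0.1 -1. ] [-0.02 -0.05 -0.01]
24.4 [ 0.58657 -0.1829   0.27059] 75.8 [ 0.  -0.  -1.4] [-0.08  0.01 -0.05]
```

Converted, 0.022 m is 0.44, -0.007 m is -0.14.

```bash
python3 jog.py '[[[0, 0, -0.2], 0, 0.01], [[0, 0, -0.2], 0, 0.01], [[0, 0, -0.2], 0, 0.01], [[0.44, -0.14, 0], 0, 0.01], [[0.44, -0.14, 0], 0, 0.01], [[0.44, -0.14, 0], 0, 0.01], [[0.44, -0.14, 0], 0, 0.01], [[0.44, -0.14, 0], 0, 0.01], [[0.44, -0.14, 0], 0, 0.01], [[0.44, -0.14, 0], 0, 0.01], [[0.44, -0.14, 0], 0, 0.01], [[0.44, -0.14, 0], 0, 0.01], [[0.44, -0.14, 0], 0, 0.01], [[0.44, -0.14, 0], 0, 0.01], [[0.44, -0.14, 0], 0, 0.01], [[0.44, -0.14, 0], 0, 0.01], [[0.44, -0.14, 0], 0, 0.01], [[0.44, -0.14, 0], 0, 0.01]]' | tail -6
python3 - <<'E'
from h import *;from plant import manip, eyes;import cv2
from scipy.optimize import least_squares as L
S,D=eyes.camera_params("scene"),eyes.camera_params("side")
r=L(lambda v:np.r_[box(S,circ(v[0],v[1],.029,.0915))-[154,229,203,251],box(D,circ(v[0],v[1],.029,.0915))-[225,307,241,308]],[.4,.2])
print(r.x,r.fun.round(1))
a=eyes.camera("side");b=eyes.camera("scene")
f=lambda i:cv2.convertScaleAbs(cv2.resize(i,None,fx=1.55,fy=1.55,interpolation=cv2.INTER_CUBIC),alpha=1.4,beta=25)
cv2.imwrite("pics/e.png",np.hstack([f(a[60:330,150:400]),f(b[80:350,130:380])]))
E
python3 r.py
```

```text
clock: 26.2
eef_pos: [0.5657, 0.1638, 0.3008]
orientation: [180.0, -0.0, 75.8]
ft_force: [0.4, -0.9, -1.6]
gripper_width: 0.0125
grasp_force: 59.0
[0.56447106 0.16516865] [-1.4 -1.3 -0.3 -3.5 -0.   0.3 -1.7 -2.1]
26.3 [0.56531 0.1664  0.30035] 76.0 [ 0.2 -0.4  0.1] [-0.06 -0.01  0.04]
```

View pics/e.png

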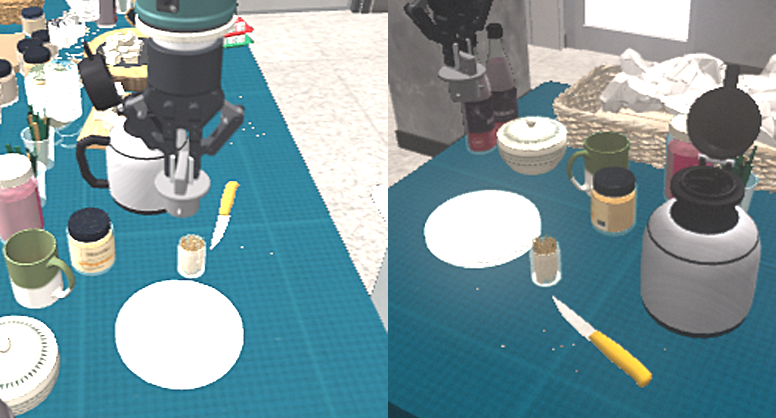

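The stopper is upright in the gripper above the plates, the flask stands square with its cover back, and the jars are undisturbed. Lower.

Converted, 0.02 m is 0.4, 0.01 m is 0.2.

```bash
python3 jog.py '[[[0, 0, 0.4], 0, 0.01], [[0, 0, 0.4], 0, 0.01], [[0, 0, 0.4], 0, 0.01], [[0, 0, 0.4], 0, 0.01], [[0, 0, 0.4], 0, 0.01], [[0, 0, 0.4], 0, 0.01], [[0, 0, 0.4], 0, 0.01], [[0, 0, 0.4], 0, 0.01], [[0, 0, 0.4], 0, 0.01], [[0, 0, 0.4], 0, 0.01], [[0, 0, 0.2], 0, 0.01], [[0, 0, 0.2], 0, 0.01], [[0, 0, 0], 0, 0.01]]' >/dev/null; python3 r.py
for i in 1 2 3; do python3 jog.py '[[[0, 0, 0.02], 0, 0.01], [[0, 0, 0], 0, 0.01]]' >/dev/null; python3 r.py;  done
```

```text
27.6 [0.56554 0.16268 0.07939] 75.8 [-1.5 -0.8  0.3] [ 0.05  0.05 -0.02]
27.8 [0.56611 0.16299 0.0796 ] 75.8 [-0.2  1.1 -0.8] [ 0.01  0.04 -0.03]
28.0 [0.56582 0.16299 0.07817] 75.8 [ 0.3  0.4 -0.3] [-0.03 -0.04 -0.05]
28.2 [0.56563 0.16291 0.07684] 75.8 [ 0.1  0.3 -0.6] [-0.03  0.04  0.01]
```

Converted, 0.0008 m is 0.016.

```bash

for i in 1 2 3 4; do python3 jog.py '[[[0, 0, 0.016], 0, 0.01], [[0, 0, 0], 0, 0.01]]' >/dev/null; python3 r.py;  done
```

```text
28.4 [0.56564 0.16288 0.076  ] 75.8 [-0.4 -0.  -0.7] [ 0.01  0.01 -0.03]
28.6 [0.56563 0.16288 0.07518] 75.8 [ 0.2  0.1 -1.2] [-0.03  0.02 -0.04]
28.8 [0.56563 0.16289 0.07438] 75.8 [-0.7  0.2 -0.9] [-0.01 -0.01  0.01]
29.0 [0.56565 0.16286 0.0736 ] 75.8 [-1.3  0.1 -1. ] [-0.02  0.03 -0.03]
```

Converted, 0.0005 m is 0.01.

```bash

for i in 1 2 3 4; do python3 jog.py '[[[0, 0, 0.01], 0, 0.01], [[0, 0, 0], 0, 0.01]]' >/dev/null; python3 r.py;  done
```

```text
29.2 [0.56569 0.16286 0.07314] 75.8 [-0.5  0.1 -0.6] [-0.03  0.02 -0.01]
29.4 [0.56569 0.16289 0.07266] 75.8 [ 0.5  0.3 -0.5] [0.02 0.01 0.  ]
29.6 [0.56569 0.16286 0.07215] 75.8 [ 0.3 -0.7 -1.3] [-0.01  0.02  0.03]
29.8 [0.56577 0.16294 0.07179] 75.8 [-0.7 -0.3  1.6] [-0.08  0.16 -0.02]
```

Contact felt at TCP z 0.072. Ease open.

Converted, 0.0003 m is 0.006.

```bash
python3 jog.py '[[[0, 0, 0.006], 0, 0.01], [[0, 0, 0], 0, 0.0135], [[0, 0, 0], 0, 0.014], [[0, 0, 0], 0, 0.016], [[0, 0, 0], 0, 0.02], [[0, 0, 0], 0, 0.03], [[0, 0, 0], 0, 0.03]]' >/dev/null; python3 r.py
python3 jog.py '[[[0, 0, -0.1], 0, 0.03], [[0, 0, -0.2], 0, 0.035], [[0, 0, -0.4], 0, 0.04], [[0, 0, -0.6], 0, 0.05], [[0, 0, -0.6], 0, 0.06], [[0, 0, -0.6], 0, 0.085], [[0, 0, -0.6], 0, 0.085], [[0, 0, 0], 0, 0.085], [[0, 0, 0], 0, 0.085], [[0, 0, 0], 0, 0.085]]' >/dev/null; python3 r.py
python3 - <<'E'
from plant import manip, eyes
import cv2,numpy as np
from h import *
a=eyes.camera("side");b=eyes.camera("scene")
f=lambda i:cv2.convertScaleAbs(cv2.resize(i,None,fx=1.55,fy=1.55,interpolation=cv2.INTER_CUBIC),alpha=.9)
cv2.imwrite("pics/g.png",np.hstack([f(a[60:330,150:400]),f(b[80:350,130:380])]))
for n,o in(("side",(150,60)),("scene",(130,80))):print(n,((proj(eyes.camera_params(n),[[.566,.163,.085],[.566,.163,.02]])-o)*1.55).round())
E
```

```text
30.5 [0.56568 0.16288 0.07134] 75.8 [-0.2 -0.3  0.2] [-0.05  0.04 -0.01]
31.5 [0.56526 0.16287 0.22591] 75.8 [-0.2  0.8 -0.1] [ 0.01 -0.07  0.01]
side [[179. 298.]
 [179. 328.]]
scene [[ 92. 193.]
 [ 96. 226.]]
```

View pics/g.png

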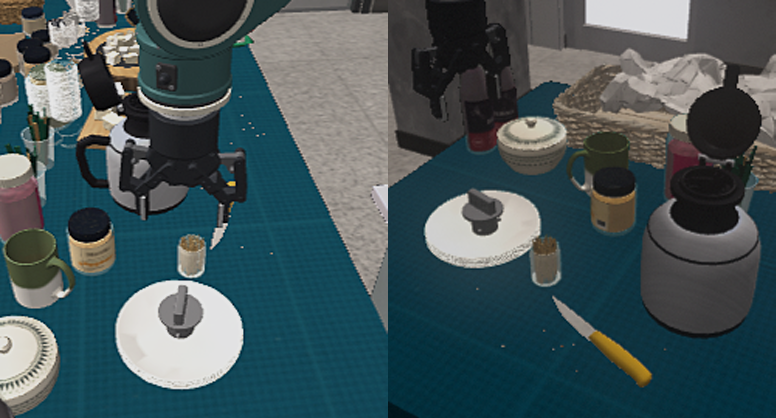

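The stopper stands upright in the middle of the plates (side ≈(180,310), scene ≈(482,212)), the flask is square with its cover back, and the gripper is clear.

```bash
python3 -c "
from plant import manip, eyes;print(manip.job_done())"
```

```text
the job is handed in; nothing more can be done
None
```

I handed the job in at about 32 s of the 72 s allowed: the cover is back at about 1.9 rad, the stopper is unscrewed and stands upright in the middle of the plates, and the flask and jars look unmoved in the last pictures; no verdict came back.

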